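# Index the spray turntable round by two holes

### The job

The freshly lacquered dome sits on a turntable that is locked by a spring-loaded index plunger. Pull the plunger's black knob up, swing the turntable anticlockwise (seen from above) past the next hole to the one after it, in the hand-set sector let into the index plate, and let the pin drop fully home there, then let go. Find that hole gently by feel, never force the pin sideways, and do not touch the wet dome, shift it on its seat or disturb anything else on the bench.

Things in the scene. Friction and masses are not known exactly. Their poses are not given: they have to be found in the camera images.
- index_base: Fixed cast foot with a round steel index plate, 376 mm across, top 42 mm above the bench, 12 mm thick, with 11.5 mm through holes every 30 degrees on a circle of 160 mm radius, but for one set in a sector (see station_mid). Origin: on the turning axis at bench height, z up. In its frame the pin starts in the hole at x -139, y +80 mm; the hole to skip is at x -160, y 0.
- station_mid (a point): Middle (x -139, y -80, z 42 mm in index_base) of a 6 mm deep rebate with a loose-fitting steel sector, 65 mm along the circle, flush with the plate, two slots and screws near its rim. The target hole, 11.5 mm, is in the sector's middle. The sector is clamped by hand, so the hole lies up to 9 mm to either side of this point along the circle; no reading gives where. A pin let down off the sector's end catches.
- plunger: Index plunger: round black knob, 28 mm across, 22 mm tall, its lower half tapered, on an upright steel pin 10 mm across, 160 mm from the turning axis. Origin: centre of the knob; z up, x points away from the axis. Origin is 96 mm above the bench with the pin home, 105 mm with the pin resting on the plate, 110 mm at full stroke (hard stop). Spring: 7 N at home, 10 N fully up.
- plunger_seat (a point): Top of the aluminium lug of the turntable that carries the plunger, on the pin's axis, 62 mm above the bench; lug 46 mm wide. A steel hexagon nut, 21 mm across, stands on it, its collar's top 80 mm above the bench. The pin has 0.75 mm play to either side in a hole and no lead-in. Let go beside a hole it rides on the plate, drops in when eased over the hole, and then blocks the turntable.
- table_mid (a point): Centre of the turntable's top face, on the turning axis, 62 mm above the bench. Aluminium disc 250 mm across. With the pin out it turns freely all round, stays where it is left, and takes about 2 N at the knob to turn slowly (some 2 N more while the pin rides on the plate).
- dome_mid (a point): Lacquered dome, like a hat: yellow brim 200 mm across, black cap, 64 mm tall. It lies loose on a wooden seat on the turntable, centred on the turning axis; brim from 76 mm, top of the cap 140 mm above the bench. Point: its centre, half-way up. About 0.6 kg. Wet: not to be touched.
- tape_roll: Bystander: roll of brown tape, 104 mm across, 25 mm tall, lying flat beside the turntable. Origin: centre of its underside.
- sanding_block: Bystander: cork sanding block 100 x 60 x 32 mm beside the turntable. Origin: centre of its underside.
- filler_tin: Bystander: tin 84 mm across, 95 mm tall, left part of the bench. Origin: centre of its underside.
- thinner_jar: Bystander: glass jar 72 mm across, 100 mm tall, right part of the bench. Origin: centre of its underside.
- filling_knife: Bystander: filling knife 240 mm long lying on the right part of the bench. Origin: centre of its underside.
- brush: Bystander: flat brush 200 mm long lying on the left part of the bench. Origin: centre of its underside.
Mind the look-alikes: they are no part of the job. What is meant by the part that bears dome_mid is not purple, and is the larger of those in its own colour.

How it is judged:
By the outcome, as a careful person would: the job done as asked, in the order asked, and still so for the second after the job is handed in, with the robot touching nothing.
It also fails if it takes over 58 s, if anything falls off the work surface, if the arm or the gripper's body presses on something with over 40 N, if the wrist force passes 120 N, or if a joint passes its speed limit or range.

### The arm

A 6-joint arm with a two-finger parallel gripper is mounted at the origin on the work surface. World frame = base frame: x ahead of the robot, y to its left, z up, the work surface at z = 0. Lengths are in m, angles in degrees, forces in N, time in s.
With the tool pointing down it reaches from about 0.4 to 0.825 m from the base axis. Payload 7 kg.
Tool frame: the origin (TCP) lies at the centre of the arm's flange, where the gripper is bolted on; the fingertips stand 178 mm ahead of it and the grasp point (between the pads) lies 159 mm ahead of it (r.tips_ahead is the z of the fingertips in the tool frame, in m); z points along the fingers, y is the line along which they close (so a half turn about z gives the same grasp; the last joint's range is limited). The gripper opens to 88 mm and grips with 3 to 60 N. Pads are 19 mm wide; open, the fingers measure 130 mm over their backs; the gripper's body (78 mm by 193 mm) begins 47 mm behind the grasp point.
Start: joints at [92.653, 20.546, 0.682, 0, -70.136, -16.507], TCP at [0.162, 0.655, 0.405] pointing down, gripper open.
Joint ranges: [-176.03, 176.03], [-82.01, 121.73], [-58.28, 71.71], [-173.87, 95.51], [-174.79, -0.11], [-173.66, 173.66]. Speed limits (degrees/s): [136.94, 136.94, 172.46, 180, 180, 180].

### API

Orientations are given as [roll, pitch, yaw] about the fixed x, y, z axes, in that order (R = Rz(yaw) Ry(pitch) Rx(roll)).
In Python, from plant import r gives the robot as it stands. The module is installed in compiled form; this text tells all that it offers.
- The arm moves only by the shell command python3 -m pendant 'ROWS' [FORCE]. ROWS is JSON, a list that holds one entry, the list of rows, each a list of 7 numbers: the shift along the tool's x, y, z in m, then the turn, a rotation vector about the tool's x, y, z in degrees, then the gripper command: -1 is shut, 1 is fully open, values between are in proportion. A call has 1 to 5 rows; each row is the pose to reach, as a shift and turn from the pose commanded when the call began, along the tool's axes at that moment; what a row does not reach only later rows make up. A row lasts 1/10 s, in which the tool goes at most 50 mm and 8.59 degrees, less where a joint would pass 70% of its speed; a pose out of reach is approached as far as the arm can. A call with a gripper value outside its range is refused whole. The fingers move at their own pace and stop on an object; FORCE is the grip in N (left out, the last holds). Time passes only in rows, so rows that repeat a pose let the fingers close. It gives the time, the measured TCP pose, the force, the opening and the grip force at its end, in the units of the state.
- r.get_state(): the state, without advancing time (a new reading comes with each control period).
- r.capture(name): name is "side" or "top" or "wrist"; returns the picture (400x640x3 uint8, red, green, blue); there is no depth.
- r.camera_params(name): a dict with "fx", "fy", "cx", "cy" (pixels), "R" (3x3) and "t" (3): a world point X has camera coordinates R X + t. Camera axes: x right, y down, z forward; pixel columns grow to the right and rows downward; lengths in m; the calibration is good to about 2 mm. A picture is of the moment at which its call begins: read the wrist's pose just before it. camera_params takes no time and is no camera call; for the wrist camera it gives the pose at the moment of the call.
- r.close_job(): hands the job in; it is judged then, once.
The state is a dict: "time_s": time; "joints": joint angles; "qd": joint speeds; "joint_torque": joint torques, N m; "tcp_pos": TCP position; "eef_rot": TCP orientation; "contact_force": force on the tool from outside, world axes, zero at the start; "moment": the same for the moment, N m; "gripper_width": finger opening in m; "gripper_force": force on a finger pad.
Only numpy, scipy, OpenCV 4.12 (cv2) and the standard library are available. Lean on these libraries where they do the work, as an engineer would, in place of code of your own. Each camera call takes 0.05 s, during which the arm holds its last target. There are 200 camera calls.

## Working session

There is one attempt and no reset: what is moved stays moved. The work goes in short steps, Python scripts to look and compute and a shell command to move; the robot and the scene stay as the last step left them, time stands still between calls to the robot, and variables do not carry over. Pictures are saved under pics/ and viewed, at most 10 in all, crops included, and the job is handed in when it is done.

```bash
mkdir -p pics
python3 - <<'E'
from plant import r
import cv2,numpy as np
for n in("top","side"):
    p=r.camera_params(n); print(n,{k:np.round(v,3).tolist() for k,v in p.items()})
    cv2.imwrite(f"pics/{n}0.png",r.capture(n)[:,:,::-1])
s=r.get_state();print({k:np.round(v,3).tolist() for k,v in s.items()})
E
```

```text
top {'fx': 392.068, 'fy': 392.068, 'cx': 313.422, 'cy': 200.55, 'R': [[-0.007, -1.0, 0.014], [-0.988, 0.005, -0.154], [0.154, -0.015, -0.988]], 't': [-0.011, 0.489, 1.121]}
side {'fx': 452.212, 'fy': 452.212, 'cx': 315.519, 'cy': 198.704, 'R': [[0.89, -0.455, 0.02], [-0.214, -0.458, -0.863], [0.402, 0.764, -0.505]], 't': [-0.433, 0.194, 1.036]}
{'time_s': 0.1, 'joints': [92.651, 20.588, 0.637, -0.018, -70.137, -16.507], 'qd': [-0.006, -0.088, 0.043, -0.08, 0.072, -0.053], 'joint_torque': [-0.002, -58.416, 29.375, 7.015, 0.01, -0.0], 'tcp_pos': [0.162, 0.655, 0.404], 'eef_rot': [179.911, -0.009, -13.862], 'contact_force': [-0.489, -0.438, 0.086], 'moment': [-0.018, -0.024, 0.007], 'gripper_force': 0.0, 'gripper_width': 0.088}
```

View pics/top0.png

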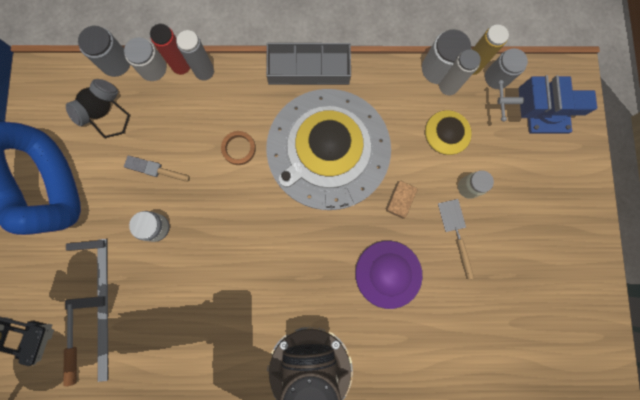

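View pics/side0.png

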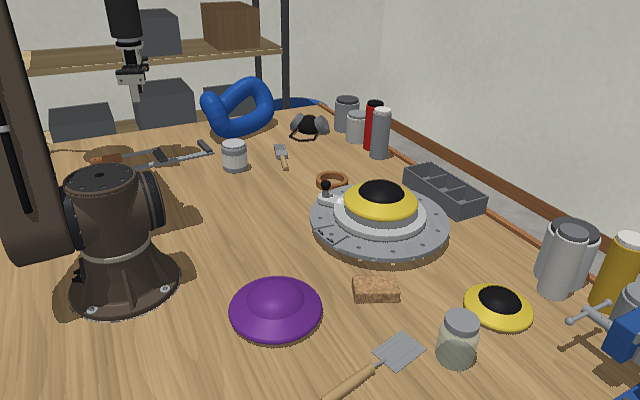

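The top view shows three candidates: the large yellow/black dome on the turntable (329,142), a smaller yellow one (448,132) and a purple one (389,274). The one meant is (329,142), the larger yellow. The knob is near (287,176) and the sector near (335,200). I'll confirm in an enlarged crop.

Run:
```python
import cv2
a=cv2.imread("pics/top0.png")[80:220,255:405]
cv2.imwrite("pics/topc.png",cv2.resize(a,None,fx=4,fy=4,interpolation=cv2.INTER_CUBIC))
a=cv2.imread("pics/side0.png")[165:280,300:460]
cv2.imwrite("pics/sidec.png",cv2.resize(a,None,fx=5,fy=5,interpolation=cv2.INTER_CUBIC))
```

```text
(no output)
```

View pics/topc.png

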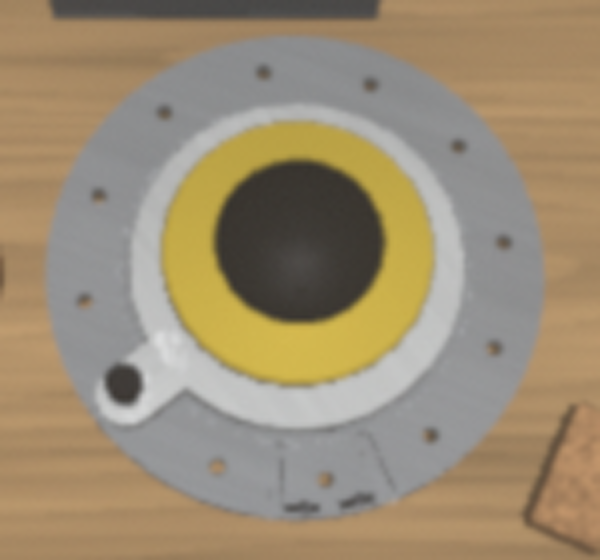

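View pics/sidec.png

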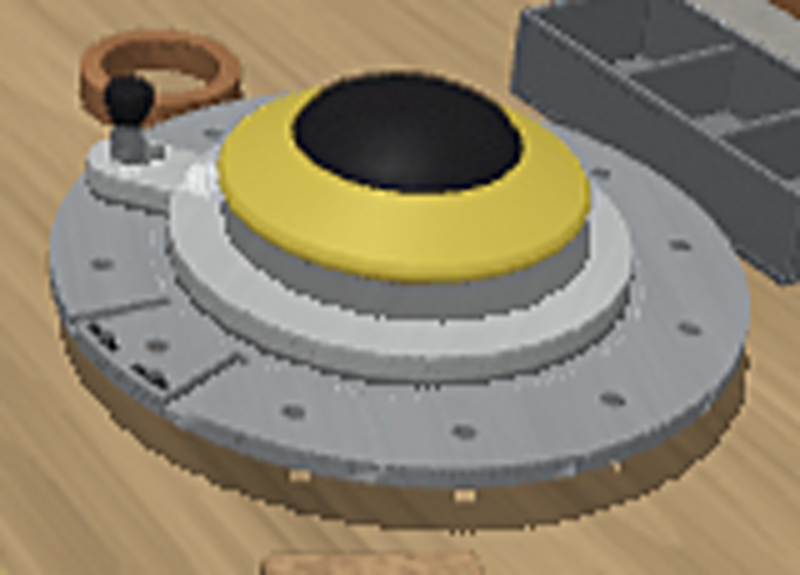

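The crop confirms it: the dome on the turntable at (329,142) is the larger yellow one. The knob is at crop (124,384), the hole to skip at (217,466), the sector at about 281–385 with its hole at (325,479), and the remaining holes are clear. Next I'll fit the axis.

```bash
cat > h.py <<'E'
from plant import r
import numpy as np
def ray(n,u,v,z,p=None):
    p=p or r.camera_params(n); R=np.array(p["R"]);t=np.array(p["t"])
    d=R.T@np.array([(u-p["cx"])/p["fx"],(v-p["cy"])/p["fy"],1]); c=-R.T@t
    return c+d*(z-c[2])/d[2]
E
python3 - <<'E'
from h import *
from scipy.optimize import least_squares
def fit(n,pts,ks,f,ox,oy):
    P=np.array([ray(n,(x+.5)/f-.5+ox,(y+.5)/f-.5+oy,.042)[:2] for x,y in pts])
    m=lambda q:np.c_[q[0]+.16*np.cos(np.radians(q[2]+np.array(ks))),q[1]+.16*np.sin(np.radians(q[2]+np.array(ks)))]
    s=least_squares(lambda q:(m(q)-P).ravel(),[.65,0,-15]); q=s.x
    print(n,q.round(4),"rms mm",1e3*np.sqrt(np.mean(s.fun**2)))
    return q
# image anticlockwise from the skipped hole (180): sector 210, 240,...
q=fit("top",[(217,466),(431,435),(494,348),(504,242),(459,146),(371,85),(263,72),(165,112),(98,195),(84,300)],[180,240,270,300,330,360,30,60,90,120],4,255,80)
q2=fit("side",[(103,264),(294,412),(464,432),(614,400),(689,328),(681,245),(601,173)],[180,240,270,300,330,360,30],5,300,165)
for n,u,v,f,ox,oy,qq in(("top",325,479,4,255,80,q),("side",157,346,5,300,165,q2)):
    h=ray(n,(u+.5)/f-.5+ox,(v+.5)/f-.5+oy,.042)[:2]-qq[:2]; print("sector hole",np.degrees(np.arctan2(h[1],h[0]))%360-qq[2],np.hypot(*h))
k=ray("top",(124+.5)/4-.5+255,(384+.5)/4-.5+80,.107);print("knob top",k)
k=ray("side",(130+.5)/5-.5+300,(100+.5)/5-.5+165,.096);print("knob side",k)
for Q in(q,q2): print("pred",Q[:2]+.16*np.array([np.cos(np.radians(Q[2]+150)),np.sin(np.radians(Q[2]+150))]))
E
```

```text
top [  0.6496  -0.0599 -21.9851] rms mm 0.31734876894831193
side [  0.6479  -0.0589 -21.8154] rms mm 0.281235190910125
sector hole 209.13652542163328 0.15981706414441305
sector hole 209.27851416217788 0.16043280520006656
knob top [0.54880919 0.06497017 0.107     ]
knob side [0.55152153 0.07006115 0.096     ]
pred [0.55110024 0.06618323]
pred [0.54902733 0.06687825]
```

```bash
cat >> h.py <<'E'
from scipy.spatial.transform import Rotation as Ro
A=np.array([.6488,-.0594]); Y0=-21.9
def on(phi,rad=.16):   # phi in index_base degrees
    a=np.radians(phi+Y0); return A+rad*np.array([np.cos(a),np.sin(a)])
def to(p,yaw):
    s=r.get_state(); C=Ro.from_euler("xyz",s["eef_rot"],degrees=True)
    D=Ro.from_euler("xyz",[180,0,yaw],degrees=True)
    print("shift mm",(1e3*C.inv().apply(np.array(p)-s["tcp_pos"])).round(1),"turn",(C.inv()*D).as_rotvec(degrees=True).round(2))
E
python3 - <<'E'
from h import *
p=r.camera_params("wrist");s=r.get_state()
c=-np.array(p["R"]).T@np.array(p["t"]);C=Ro.from_euler("xyz",s["eef_rot"],degrees=True)
print("cam in tool",C.inv().apply(c-s["tcp_pos"]))
k=on(150);print(k);to([*k,.34],150+Y0-180)
E
```

```text
cam in tool [ 0.07061702 -0.00074037  0.01962524]
[0.55007426 0.0665096 ]
shift mm [518.2 478.4  64.6] turn [ 0.08 -0.04 38.04]
```

```bash
R='';
python3 -m pendant '[[[0.035,0.032,0.004,0,0,0,1],[0.07,0.064,0.009,0,0,0,1],[0.104,0.096,0.013,0,0,0,1],[0.139,0.128,0.017,0,0,0,1],[0.173,0.159,0.022,0,0,0,1]]]'
python3 -m pendant '[[[0.035,0.032,0.004,0,0,0,1],[0.07,0.064,0.009,0,0,0,1],[0.104,0.096,0.013,0,0,0,1],[0.139,0.128,0.017,0,0,0,1],[0.173,0.159,0.022,0,0,0,1]]]'
python3 -m pendant '[[[0.035,0.032,0.004,0,0,0,1],[0.07,0.064,0.009,0,0,0,1],[0.104,0.096,0.013,0,0,0,1],[0.139,0.128,0.017,0,0,0,1],[0.173,0.159,0.022,0,0,0,1]]]'
python3 -m pendant '[[[0,0,0,0,0,7.6,1],[0,0,0,0,0,15.2,1],[0,0,0,0,0,22.8,1],[0,0,0,0,0,30.4,1],[0,0,0,0,0,38,1]]]' 30
python3 -m pendant '[[[0,0,0,0,0,0,1],[0,0,0,0,0,0,1]]]'
python3 - <<'E'
from h import *
import cv2
print(np.array(r.get_state()["joints"]).round(1))
to([*on(150),.262],150+Y0-180)
cv2.imwrite("pics/w1.png",r.capture("wrist")[:,:,::-1])
a=r.capture("side")[:,:,::-1];cv2.imwrite("pics/s1.png",a)
p=r.camera_params("wrist")
R=np.array(p["R"]);X=R@np.array([*on(150),.107])+np.array(p["t"]);print("knob px",X[0]/X[2]*p["fx"]+p["cx"],X[1]/X[2]*p["fy"]+p["cy"])
E
```

```text
time_s: 0.6
tcp_pos: [0.2922, 0.4577, 0.3824]
eef_rot: [180.0, 0.0, -13.8]
contact_force: [1.4, 0.8, -0.6]
gripper_width: 0.088
gripper_force: 0.0
time_s: 1.1
tcp_pos: [0.422, 0.2619, 0.3606]
eef_rot: [-180.0, -0.0, -13.8]
contact_force: [0.5, 0.9, -0.1]
gripper_width: 0.0873
gripper_force: 0.0
time_s: 1.6
tcp_pos: [0.5521, 0.0661, 0.3385]
eef_rot: [-180.0, -0.0, -13.9]
contact_force: [0.8, 0.3, 0.7]
gripper_width: 0.0877
gripper_force: 0.0
time_s: 2.1
tcp_pos: [0.5512, 0.0678, 0.3383]
eef_rot: [180.0, 0.0, -52.2]
contact_force: [0.5, -0.5, 0.7]
gripper_width: 0.0878
gripper_force: 0.0
time_s: 2.3
tcp_pos: [0.5512, 0.0679, 0.3385]
eef_rot: [180.0, 0.0, -51.6]
contact_force: [0.1, -0.6, -0.9]
gripper_width: 0.0878
gripper_force: 0.0
[ 27.2  12.4 -19.9  -0.  -57.7  11.1]
shift mm [ 0.4  1.7 76.5] turn [0.02 0.01 0.27]
knob px 323.581775290936 216.6995592974465
```

View pics/w1.png

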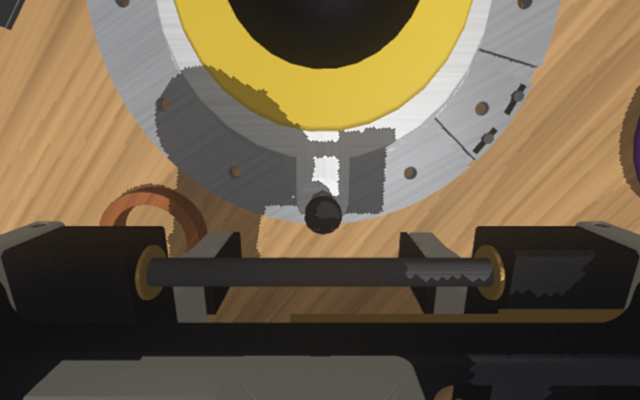

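Wrist view: the knob is at (323,215), within 2 px of the prediction, and nothing lies between it and the fingers. Descending.

```bash
cd .;
python3 -m pendant '[[[0,0.001,0.03,0,0,0.2,1],[0,0.002,0.055,0,0,0.2,1],[0,0.002,0.070,0,0,0.2,1],[0,0.002,0.0775,0,0,0.2,1],[0,0.002,0.0775,0,0,0.2,1]]]' 5
python3 -m pendant '[[[0,0,0,0,0,0,-0.2],[0,0,0,0,0,0,-0.25],[0,0,0,0,0,0,-0.3],[0,0,0,0,0,0,-0.35],[0,0,0,0,0,0,-0.4]]]' 5
python3 -m pendant '[[[0,0,0,0,0,0,-0.4],[0,0,0,0,0,0,-0.4],[0,0,0,0,0,0,-0.4]]]' 5
python3 - <<'E'
from h import *
to([*on(150),.261],150+Y0-180)
s=r.get_state();print(Ro.from_euler("xyz",s["eef_rot"],degrees=True).inv().apply(s["contact_force"]))
E
```

```text
time_s: 2.9
tcp_pos: [0.5496, 0.0667, 0.2603]
eef_rot: [179.9, 0.0, -52.0]
contact_force: [-0.6, 0.4, -0.2]
gripper_width: 0.0876
gripper_force: 0.0
time_s: 3.4
tcp_pos: [0.5498, 0.0667, 0.2615]
eef_rot: [-180.0, -0.0, -52.1]
contact_force: [0.3, 0.7, 0.8]
gripper_width: 0.0528
gripper_force: 0.0
time_s: 3.7
tcp_pos: [0.5497, 0.0667, 0.2611]
eef_rot: [180.0, 0.0, -52.1]
contact_force: [-0.3, 0.9, -0.7]
gripper_width: 0.0295
gripper_force: 0.0
shift mm [ 0.4 -0.2  0.1] turn [ 0.01  0.   -0.15]
[-0.87428727 -0.26455918  0.66181417]
```

```bash
cd .;
python3 -m pendant '[[[0,0,0,0,0,0,-0.45],[0,0,0,0,0,0,-0.5],[0,0,0,0,0,0,-0.5]]]' 5
python3 - <<'E'
from h import *
s=r.get_state();print(Ro.from_euler("xyz",s["eef_rot"],degrees=True).inv().apply(s["contact_force"]))
E
python3 -m pendant '[[[0,0,0,0,0,0,-0.6],[0,0,0,0,0,0,-0.6],[0,0,0,0,0,0,-0.6]]]' 30
python3 - <<'E'
from h import *
s=r.get_state();print(Ro.from_euler("xyz",s["eef_rot"],degrees=True).inv().apply(s["contact_force"]))
E
```

```text
time_s: 4.0
tcp_pos: [0.5497, 0.0667, 0.2611]
eef_rot: [180.0, 0.0, -52.1]
contact_force: [-1.4, -0.3, 0.6]
gripper_width: 0.0276
gripper_force: 5.0
[-0.64487445  1.2785237  -0.55082394]
time_s: 4.3
tcp_pos: [0.5497, 0.0667, 0.2611]
eef_rot: [180.0, 0.0, -52.1]
contact_force: [-1.4, 0.2, 0.1]
gripper_width: 0.0266
gripper_force: 30.0
[-1.04898773  0.98328104 -0.10703726]
```

Knob held with about 1 N of side force. Pulling up.

```bash
cd .;
python3 -m pendant '[[[0,0,-0.003,0,0,0,-0.6],[0,0,-0.005,0,0,0,-0.6],[0,0,-0.0075,0,0,0,-0.6],[0,0,-0.01,0,0,0,-0.6],[0,0,-0.012,0,0,0,-0.6]]]' 35
python3 -m pendant '[[[0,0,0,0,0,0,-0.6],[0,0,0,0,0,0,-0.6]]]'
python3 - <<'E'
from h import *
import cv2
s=r.get_state();print(Ro.from_euler("xyz",s["eef_rot"],degrees=True).inv().apply(s["contact_force"]))
a=r.capture("side")[150:270,270:430,::-1];cv2.imwrite("pics/s2.png",cv2.resize(a,None,fx=5,fy=5,interpolation=cv2.INTER_CUBIC))
E
```

```text
time_s: 4.8
tcp_pos: [0.5496, 0.0666, 0.273]
eef_rot: [180.0, 0.0, -52.1]
contact_force: [3.4, -1.9, -10.6]
gripper_width: 0.0261
gripper_force: 35.0
time_s: 5.0
tcp_pos: [0.5496, 0.0666, 0.273]
eef_rot: [180.0, 0.0, -52.1]
contact_force: [2.9, -2.1, -10.6]
gripper_width: 0.0262
gripper_force: 35.0
[ 3.41616468 -0.97992738 10.57277083]
```

View pics/s2.png

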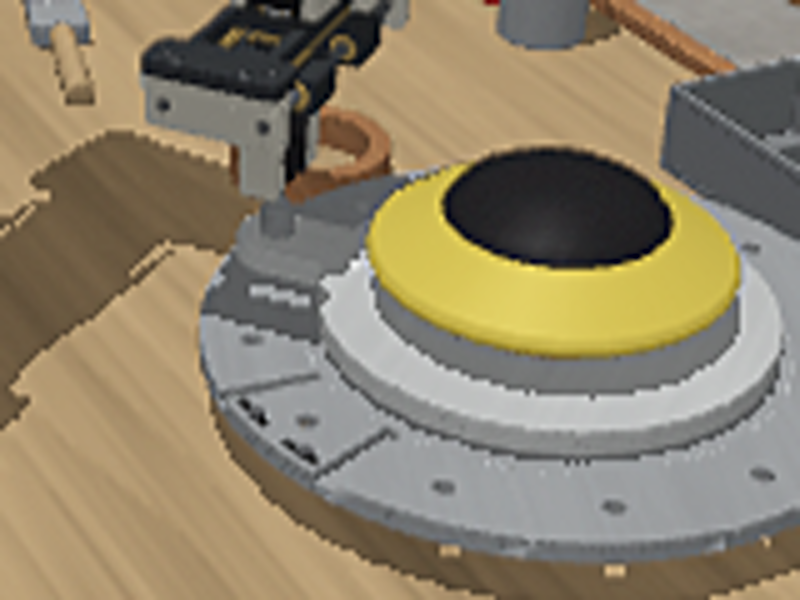

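The pin is out (10.6 N spring pull) and the fingers hold the top of the knob. Swinging in 2° rows along the arc; tool +y is anticlockwise and +x is inward.

```bash
cd .;
python3 -m pendant '[[[0,0.0014,0,0,0,-0.5,-0.6],[0,0.0028,0,0,0,-1,-0.6],[0.0001,0.0056,0,0,0,-2,-0.6]]]'
python3 - <<'E'
from h import *
s=r.get_state();print(Ro.from_euler("xyz",s["eef_rot"],degrees=True).inv().apply(s["contact_force"]))
d=np.array(s["tcp_pos"])[:2]-A;print(np.hypot(*d),np.degrees(np.arctan2(d[1],d[0]))-Y0)
E
```

```text
time_s: 5.35
tcp_pos: [0.5454, 0.0632, 0.2731]
eef_rot: [-180.0, -0.0, -50.0]
contact_force: [3.3, -1.4, -10.9]
gripper_width: 0.0267
gripper_force: 35.0
[ 3.1943959  -1.58254752 10.85350297]
0.160403502477535 152.0488934347219
```

```bash
cd .;
python3 -m pendant '[[[0.0001,0.0056,0,0,0,-2,-0.6],[0.0004,0.0112,0,0,0,-4,-0.6],[0.0009,0.0167,0,0,0,-6,-0.6],[0.0016,0.0223,0,0,0,-8,-0.6],[0.0024,0.0278,0,0,0,-10,-0.6]]]'
python3 -m pendant '[[[0.0001,0.0056,0,0,0,-2,-0.6],[0.0004,0.0112,0,0,0,-4,-0.6],[0.0009,0.0167,0,0,0,-6,-0.6],[0.0016,0.0223,0,0,0,-8,-0.6],[0.0024,0.0278,0,0,0,-10,-0.6]]]'
python3 - <<'E'
from h import *
s=r.get_state();print(Ro.from_euler("xyz",s["eef_rot"],degrees=True).inv().apply(s["contact_force"]))
d=np.array(s["tcp_pos"])[:2]-A;print(np.hypot(*d),np.degrees(np.arctan2(d[1],d[0]))-Y0)
E
```

```text
time_s: 5.85
tcp_pos: [0.5255, 0.0434, 0.2734]
eef_rot: [-180.0, -0.0, -39.9]
contact_force: [3.3, -1.6, -11.0]
gripper_width: 0.0263
gripper_force: 35.0
time_s: 6.35
tcp_pos: [0.5095, 0.0206, 0.2734]
eef_rot: [-179.9, -0.0, -29.9]
contact_force: [3.7, -0.5, -10.4]
gripper_width: 0.0264
gripper_force: 35.0
[ 3.48881362 -1.42682883 10.42729455]
0.16063354979974157 172.02643354181959
```

```bash
cd .;
python3 -m pendant '[[[0.0001,0.0056,0,0,0,-2,-0.6],[0.0004,0.0112,0,0,0,-4,-0.6],[0.0009,0.0167,0,0,0,-6,-0.6],[0.0016,0.0223,0,0,0,-8,-0.6],[0.0024,0.0278,0,0,0,-10,-0.6]]]'
python3 -m pendant '[[[0.0001,0.0056,0,0,0,-2,-0.6],[0.0004,0.0112,0,0,0,-4,-0.6],[0.0009,0.0167,0,0,0,-6,-0.6],[0.0016,0.0223,0,0,0,-8,-0.6],[0.0024,0.0278,0,0,0,-10,-0.6]]]'
python3 -m pendant '[[[0.0001,0.0056,0,0,0,-2,-0.6],[0.0004,0.0112,0,0,0,-4,-0.6],[0.0009,0.0167,0,0,0,-6,-0.6],[0.0016,0.0223,0,0,0,-8,-0.6],[0.0024,0.0278,0,0,0,-10,-0.6]]]'
cat > st.py <<'E'
from h import *
s=r.get_state();f=Ro.from_euler("xyz",s["eef_rot"],degrees=True).inv().apply(s["contact_force"])
d=np.array(s["tcp_pos"])[:2]-A;print("F tool",f.round(1),"rad",np.hypot(*d).round(4),"phi",(np.degrees(np.arctan2(d[1],d[0]))%360-Y0).round(2),"z",np.round(s["tcp_pos"][2],4),"yaw",(s["eef_rot"][2]),"t",s["time_s"],"w",s["gripper_width"],s["gripper_force"])
E
cat >> st.py <<'E'
import sys
if len(sys.argv)>1: sys.exit(abs(f[1])>float(sys.argv[1]))
E
python3 st.py
python3 - <<'E'
from h import *
import cv2
a=r.capture("top")[160:230,260:370,::-1];cv2.imwrite("pics/t3.png",cv2.resize(a,None,fx=7,fy=7,interpolation=cv2.INTER_CUBIC))
a=r.capture("side")[150:270,270:430,::-1];cv2.imwrite("pics/s3.png",cv2.resize(a,None,fx=5,fy=5,interpolation=cv2.INTER_CUBIC))
E
```

```text
time_s: 6.85
tcp_pos: [0.4977, -0.0046, 0.2734]
eef_rot: [-179.9, -0.0, -19.9]
contact_force: [3.8, 1.3, -10.2]
gripper_width: 0.0262
gripper_force: 35.0
time_s: 7.35
tcp_pos: [0.4904, -0.0315, 0.2734]
eef_rot: [-179.9, -0.1, -9.9]
contact_force: [4.0, 0.6, -10.2]
gripper_width: 0.0264
gripper_force: 35.0
time_s: 7.85
tcp_pos: [0.4879, -0.0592, 0.2734]
eef_rot: [-180.0, -0.1, 0.1]
contact_force: [3.5, 1.5, -10.1]
gripper_width: 0.0264
gripper_force: 35.0
F tool [ 3.5 -1.5 10.1] rad 0.1609 phi 201.85 z 0.2734 yaw 0.06929778406791227 t 7.85 w 0.026432668460632296 34.99850791180506
```

View pics/s3.png

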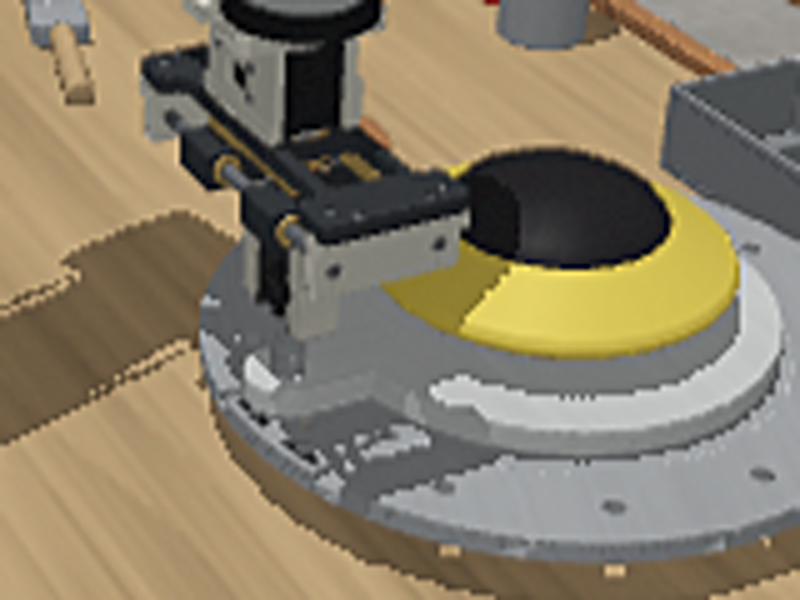

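The turntable has followed to about 202° and the dome is centred and clear of the gripper. On to 206°, then lowering onto the sector.

```bash
cd .;
python3 -m pendant '[[[0.0002,0.0042,0,0,0,-1.5,-0.6],[0.0004,0.0084,0,0,0,-3,-0.6],[0.0007,0.0117,0,0,0,-4.2,-0.6],[0.0007,0.0117,0,0,0,-4.2,-0.6]]]'
python3 st.py
python3 -m pendant '[[[0,0,0.001,0,0,0,-0.6],[0,0,0.002,0,0,0,-0.6],[0,0,0.0025,0,0,0,-0.6],[0,0,0.0025,0,0,0,-0.6]]]'
python3 st.py
python3 -m pendant '[[[0,0,0.0005,0,0,0,-0.6],[0,0,0.0005,0,0,0,-0.6]]]'
python3 st.py
```

```text
time_s: 8.35
tcp_pos: [0.4885, -0.0711, 0.2732]
eef_rot: [180.0, 0.0, 4.1]
contact_force: [2.6, -0.8, -10.7]
gripper_width: 0.0263
gripper_force: 35.0
F tool [ 2.6  1.  10.7] rad 0.1607 phi 206.09 z 0.2732 yaw 4.141131506340568 t 8.35 w 0.026313743447778686 34.99776592478156
time_s: 8.75
tcp_pos: [0.4886, -0.071, 0.2706]
eef_rot: [180.0, 0.0, 4.1]
contact_force: [2.8, -2.5, -9.9]
gripper_width: 0.0265
gripper_force: 35.0
F tool [2.6 2.7 9.9] rad 0.1606 phi 206.06 z 0.2706 yaw 4.139700012550158 t 8.75 w 0.026452496328858793 34.99818370677531
time_s: 8.95
tcp_pos: [0.4886, -0.0711, 0.2702]
eef_rot: [180.0, 0.0, 4.1]
contact_force: [1.5, -2.7, -9.1]
gripper_width: 0.0263
gripper_force: 35.0
F tool [1.3 2.8 9.1] rad 0.1606 phi 206.06 z 0.2702 yaw 4.143494485978281 t 8.95 w 0.02628090395134354 34.998382043559104
```

```bash
cd .;
python3 -m pendant '[[[0,0,0.0002,0,0,0,-0.6],[0,0,0.0004,0,0,0,-0.6]]]' >/dev/null; python3 st.py
python3 -m pendant '[[[0,0,0.0002,0,0,0,-0.6],[0,0,0.0004,0,0,0,-0.6]]]' >/dev/null; python3 st.py
```

```text
F tool [-2.   0.7  1.8] rad 0.1606 phi 206.06 z 0.2701 yaw 4.151899402441536 t 9.15 w 0.026159533042001047 34.999632560648024
F tool [-4.1  0.2 -4.9] rad 0.1606 phi 206.07 z 0.27 yaw 4.157697897036974 t 9.35 w 0.026373496557215086 35.001027944963425
```

Resting on the sector: Fz has reversed at TCP z 0.270. Now easing the pads just off the knob.

```bash
cd .;
python3 -m pendant '[[[0,0,-0.0004,0,0,0,-0.4],[0,0,-0.0004,0,0,0,-0.36],[0,0,-0.0004,0,0,0,-0.34],[0,0,-0.0004,0,0,0,-0.34]]]' 30 >/dev/null; python3 st.py
python3 -m pendant '[[[0,0.0004,0,0,0,-0.14,-0.34],[0,0.0008,0,0,0,-0.28,-0.34]]]' >/dev/null; python3 st.py
python3 -m pendant '[[[0,0.0003,0,0,0,-0.1,-0.34],[0,0.0003,0,0,0,-0.1,-0.34]]]' >/dev/null; python3 st.py
```

```text
F tool [ 0.3 -0.5 -0.3] rad 0.16 phi 205.99 z 0.27 yaw 4.161740722191764 t 9.75 w 0.029082598237187625 0.0
F tool [ 0.4 -1.7  0.6] rad 0.1603 phi 206.3 z 0.2699 yaw 4.4477699629529015 t 9.95 w 0.0286467246661224 0.8768939853325719
F tool [ 0.7 -3.2 -0.4] rad 0.1603 phi 206.37 z 0.2699 yaw 4.5329066938410065 t 10.15 w 0.02892225879167013 1.362079879399971
```

```bash
q(){ python3 st.py 6; }
python3 -m pendant '[[[0,0.0003,0,0,0,-0.1,-0.34]]]' >/dev/null; q && 
python3 -m pendant '[[[0,0.0003,0,0,0,-0.1,-0.34]]]' >/dev/null && q && 
python3 -m pendant '[[[0,0.0003,0,0,0,-0.1,-0.34]]]' >/dev/null && q && 
python3 -m pendant '[[[0,0.0003,0,0,0,-0.1,-0.34]]]' >/dev/null && q && 
python3 -m pendant '[[[0,0.0003,0,0,0,-0.1,-0.34]]]' >/dev/null && q && 
python3 -m pendant '[[[0,0.0003,0,0,0,-0.1,-0.34]]]' >/dev/null && q
```

```text
F tool [ 1.3 -5.2 -0.3] rad 0.1603 phi 206.46 z 0.2699 yaw 4.6343340784691485 t 10.25 w 0.028440470335296168 2.2539799410151318False
```

```bash
sed -i 's/sys.exit(abs/sys.exit(int(abs/; s/argv\[1\]))$/argv[1])))/' st.py; q(){ python3 st.py 6.5; }
python3 -m pendant '[[[0,0.0003,0,0,0,-0.1,-0.34]]]' >/dev/null; q && 
python3 -m pendant '[[[0,0.0003,0,0,0,-0.1,-0.34]]]' >/dev/null && q && 
python3 -m pendant '[[[0,0.0003,0,0,0,-0.1,-0.34]]]' >/dev/null && q && 
python3 -m pendant '[[[0,0.0003,0,0,0,-0.1,-0.34]]]' >/dev/null && q && 
python3 -m pendant '[[[0,0.0003,0,0,0,-0.1,-0.34]]]' >/dev/null && q && 
python3 -m pendant '[[[0,0.0003,0,0,0,-0.1,-0.34]]]' >/dev/null && q
```

```text
F tool [ 0.7 -5.5 -0.9] rad 0.1602 phi 206.54 z 0.2699 yaw 4.738163523291838 t 10.35 w 0.029162327892500405 3.0122645728988573
F tool [ 0.3 -7.4 -0.9] rad 0.1602 phi 206.62 z 0.2699 yaw 4.8348616224945635 t 10.45 w 0.028605278077530612 3.6056821793317795
```

Side force is 7 N against the 4 N expected, so before pushing further I'll check whether the table is still following, comparing pictures around two small steps.

```bash
cat > cap.py <<'E'
from h import *
import cv2,sys
for n in("side","wrist"): cv2.imwrite(f"pics/{n}_{sys.argv[1]}.png",r.capture(n)[:,:,::-1])
E
python3 cap.py a; python3 st.py
python3 -m pendant '[[[0,0.0003,0,0,0,-0.1,-0.34]]]' >/dev/null; python3 st.py 9 &&
python3 -m pendant '[[[0,0.0003,0,0,0,-0.1,-0.34]]]' >/dev/null; python3 st.py; python3 cap.py b
python3 - <<'E'
import cv2
a=cv2.imread("pics/side_a.png")[205:255,310:365]; b=cv2.imread("pics/wrist_b.png")[60:300,160:480]
cv2.imwrite("pics/v8.png",cv2.copyMakeBorder(cv2.resize(b,None,fx=2.4,fy=2.4,interpolation=cv2.INTER_CUBIC),0,0,0,0,0))
E
```

```text
F tool [ 0.7 -6.7 -1.2] rad 0.1602 phi 206.61 z 0.2699 yaw 4.836060967347676 t 10.55 w 0.028926012593555105 3.211882764589973
F tool [ 0.5 -8.7 -1.2] rad 0.1602 phi 206.67 z 0.2699 yaw 4.9312572582254 t 10.65 w 0.028854432134069803 4.142816297826357
F tool [ 1.6 -8.4 -1. ] rad 0.1602 phi 206.75 z 0.2699 yaw 5.031053035663212 t 10.75 w 0.02927419105071478 4.312142534181476
```

View pics/v8.png

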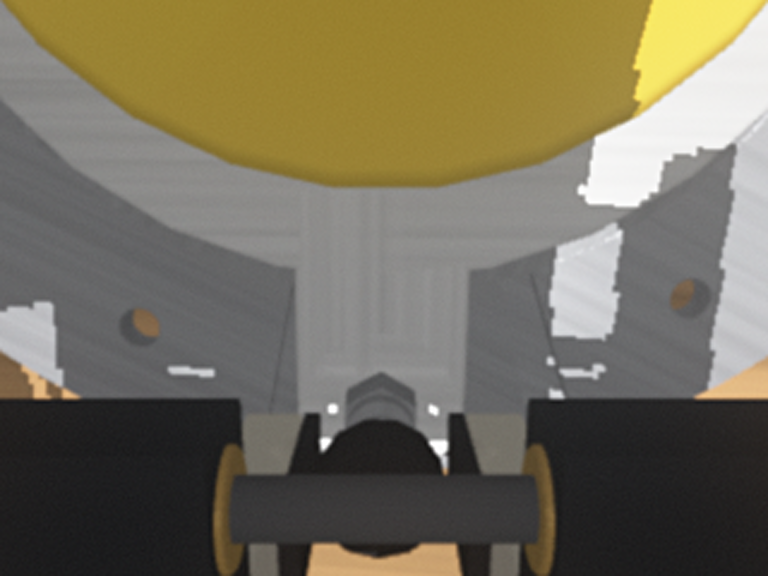

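The picture shows the lug centred between the pads at crop x≈383, the sector gaps at about (282,340) and (553,340), and the nut and knob upright. The lug sits about 10 mm before the gap middle, as expected. Now checking how it moved relative to the tool.

```bash
cat > pc.py <<'E'
import cv2,numpy as np,sys
a,b=[cv2.imread(f"pics/wrist_{k}.png",0).astype(np.float32) for k in sys.argv[1:3]]
for n,(x0,x1,y0,y1) in dict(lugL=(278,292,176,225),lugR=(346,362,176,225),knob=(290,346,232,256),holeL=(200,235,180,212),holeR=(430,460,170,198)).items():
    A,B=a[y0:y1,x0:x1],b[y0:y1,x0:x1]
    # 1D sub-pixel shift in x by least squares
    g=(np.gradient(A,axis=1)+np.gradient(B,axis=1))/2; print(n,"dx px",round(float(-(g*(B-A)).sum()/(g*g).sum()),2))
E
python3 pc.py a b
```

```text
lugL dx px -0.1
lugR dx px -0.05
knob dx px -0.17
holeL dx px -0.35
holeR dx px -0.05
```

The lug follows the tool (−0.1 px against about −0.55 px if it were blocked), so the pin is riding, with somewhat more drag than stated. I'll go on gently and stop on any rise.

```bash
q(){ python3 st.py 10; }
python3 -m pendant '[[[0,0.0003,0,0,0,-0.1,-0.34]]]' >/dev/null; q && 
python3 -m pendant '[[[0,0.0003,0,0,0,-0.1,-0.34]]]' >/dev/null && q && 
python3 -m pendant '[[[0,0.0003,0,0,0,-0.1,-0.34]]]' >/dev/null && q && 
python3 -m pendant '[[[0,0.0003,0,0,0,-0.1,-0.34]]]' >/dev/null && q ; python3 cap.py c; python3 pc.py a c; python3 pc.py b c
```

```text
F tool [ 0.4 -8.  -0.8] rad 0.1602 phi 206.83 z 0.2699 yaw 5.136088140624015 t 10.95 w 0.02905793093971667 4.373867712565698
F tool [ 0.9 -9.4 -2. ] rad 0.1602 phi 206.95 z 0.2699 yaw 5.235342047876555 t 11.05 w 0.029027480602794344 4.39180328277871
F tool [ 0.2 -9.5 -0.9] rad 0.1602 phi 207.06 z 0.2699 yaw 5.338561059741563 t 11.15 w 0.028855675276229887 4.398065488203429
F tool [ 0.9 -8.5 -0.9] rad 0.1602 phi 207.16 z 0.2699 yaw 5.4389121088996895 t 11.25 w 0.029286770067579033 4.292685184045695
lugL dx px -0.19
lugR dx px -0.05
knob dx px -0.15
holeL dx px -1.52
holeR dx px 0.44
lugL dx px -0.11
lugR dx px -0.01
knob dx px 0.02
holeL dx px -1.25
holeR dx px 0.27
```

Riding is confirmed: the holes slide past while the lug stays with the tool, and pad force plateaus at 4.4 N, as the stated 2+2 N. Using pad force as the feel, I'll stop at 5.2 N.

```bash
sed -i 's/abs(f\[1\])/s["gripper_force"]/' st.py; q(){ python3 st.py 5.2; }
python3 -m pendant '[[[0,0.0003,0,0,0,-0.1,-0.34]]]' >/dev/null; q && 
python3 -m pendant '[[[0,0.0003,0,0,0,-0.1,-0.34]]]' >/dev/null && q && 
python3 -m pendant '[[[0,0.0003,0,0,0,-0.1,-0.34]]]' >/dev/null && q && 
python3 -m pendant '[[[0,0.0003,0,0,0,-0.1,-0.34]]]' >/dev/null && q && 
python3 -m pendant '[[[0,0.0003,0,0,0,-0.1,-0.34]]]' >/dev/null && q && 
python3 -m pendant '[[[0,0.0003,0,0,0,-0.1,-0.34]]]' >/dev/null && q && 
python3 -m pendant '[[[0,0.0003,0,0,0,-0.1,-0.34]]]' >/dev/null && q && 
python3 -m pendant '[[[0,0.0003,0,0,0,-0.1,-0.34]]]' >/dev/null && q && 
python3 -m pendant '[[[0,0.0003,0,0,0,-0.1,-0.34]]]' >/dev/null && q && 
python3 -m pendant '[[[0,0.0003,0,0,0,-0.1,-0.34]]]' >/dev/null && q && 
python3 -m pendant '[[[0,0.0003,0,0,0,-0.1,-0.34]]]' >/dev/null && q && 
python3 -m pendant '[[[0,0.0003,0,0,0,-0.1,-0.34]]]' >/dev/null && q
```

```text
F tool [ 1.3 -8.6 -1.6] rad 0.1602 phi 207.27 z 0.2699 yaw 5.534292591928921 t 11.45 w 0.02913235049635939 4.2705017945263535
F tool [ 1.9 -9.4 -1.9] rad 0.1602 phi 207.37 z 0.2699 yaw 5.638642066502464 t 11.55 w 0.029423841770609933 4.404537724913098
F tool [ 0.5 -9.3 -0.7] rad 0.1602 phi 207.48 z 0.2699 yaw 5.736047710773558 t 11.65 w 0.028626085789155112 4.3718214822001755
F tool [ 0.5 -8.5 -0.6] rad 0.1603 phi 207.59 z 0.2699 yaw 5.836961264224999 t 11.75 w 0.02913503352597911 4.180259939166717
F tool [ 1.2 -7.9 -0.4] rad 0.1602 phi 207.7 z 0.2699 yaw 5.9403810860783715 t 11.85 w 0.02924155611145582 4.115765537135303
F tool [ 0.7 -8.5 -2.1] rad 0.1602 phi 207.82 z 0.2699 yaw 6.036012022233553 t 11.95 w 0.028877248589884438 4.136722722323611
F tool [ 0.5 -8.6 -1.1] rad 0.1602 phi 207.92 z 0.2699 yaw 6.138689284653582 t 12.05 w 0.028827468462392133 4.322086599713657
F tool [ 0.7 -9.  -1.1] rad 0.1602 phi 208.03 z 0.2699 yaw 6.239542011966852 t 12.15 w 0.02880276726071434 4.240721301175654
F tool [ 1.  -7.8 -0.5] rad 0.1603 phi 208.14 z 0.2698 yaw 6.338084404431579 t 12.25 w 0.029381354371899607 4.048945370013826
F tool [ 1.4 -8.4 -0.9] rad 0.1602 phi 208.25 z 0.2698 yaw 6.435975201534595 t 12.35 w 0.028898156807649372 4.085842343629338
F tool [ 1.9 -7.6 -1.2] rad 0.1602 phi 208.35 z 0.2698 yaw 6.539162401212528 t 12.45 w 0.02915922192690363 4.026238985534292
F tool [ 1.4 -8.4 -0.5] rad 0.1603 phi 208.47 z 0.2698 yaw 6.638039985249075 t 12.55 w 0.0292418808649945 4.049793220474385
```

```bash
q(){ python3 st.py 5; }
python3 -m pendant '[[[0,0.0003,0,0,0,-0.1,-0.34]]]' >/dev/null; q && 
python3 -m pendant '[[[0,0.0003,0,0,0,-0.1,-0.34]]]' >/dev/null && q && 
python3 -m pendant '[[[0,0.0003,0,0,0,-0.1,-0.34]]]' >/dev/null && q && 
python3 -m pendant '[[[0,0.0003,0,0,0,-0.1,-0.34]]]' >/dev/null && q && 
python3 -m pendant '[[[0,0.0003,0,0,0,-0.1,-0.34]]]' >/dev/null && q && 
python3 -m pendant '[[[0,0.0003,0,0,0,-0.1,-0.34]]]' >/dev/null && q && 
python3 -m pendant '[[[0,0.0003,0,0,0,-0.1,-0.34]]]' >/dev/null && q && 
python3 -m pendant '[[[0,0.0003,0,0,0,-0.1,-0.34]]]' >/dev/null && q && 
python3 -m pendant '[[[0,0.0003,0,0,0,-0.1,-0.34]]]' >/dev/null && q && 
python3 -m pendant '[[[0,0.0003,0,0,0,-0.1,-0.34]]]' >/dev/null && q && 
python3 -m pendant '[[[0,0.0003,0,0,0,-0.1,-0.34]]]' >/dev/null && q && 
python3 -m pendant '[[[0,0.0003,0,0,0,-0.1,-0.34]]]' >/dev/null && q
```

```text
F tool [ 0.5 -7.   0.2] rad 0.1603 phi 208.58 z 0.2698 yaw 6.735250700591222 t 12.65 w 0.02907757675464315 3.804675821447745
F tool [ 1.5 -8.5 -0.2] rad 0.1603 phi 208.69 z 0.2698 yaw 6.835530611923611 t 12.75 w 0.02916638644755095 3.876184828695841
F tool [ 0.5 -7.3 -0.6] rad 0.1603 phi 208.8 z 0.2698 yaw 6.93656995279674 t 12.85 w 0.028634867357458925 3.926898640638683
F tool [ 0.6 -8.1  0.6] rad 0.1603 phi 208.91 z 0.2698 yaw 7.033590328903111 t 12.95 w 0.029138021639421308 3.7249549868283793
F tool [ 1.9 -6.6  1.2] rad 0.1603 phi 209.03 z 0.2697 yaw 7.1320079216380945 t 13.05 w 0.028969871547364856 3.374011031992268
F tool [ 2.2 -6.4  1.6] rad 0.1603 phi 209.15 z 0.2697 yaw 7.231674079828576 t 13.15 w 0.02910494666724954 3.1203266145894304
F tool [ 2.5 -5.   2.9] rad 0.1603 phi 209.28 z 0.2696 yaw 7.329714105718041 t 13.25 w 0.029022496846278962 2.7773042471380904
F tool [ 0.9 -1.2 -0.2] rad 0.1606 phi 209.48 z 0.2696 yaw 7.442496735352924 t 13.35 w 0.028699855157468125 0.7563325215051009
F tool [ 2.  -1.7  1. ] rad 0.1606 phi 209.66 z 0.2697 yaw 7.542834269795207 t 13.45 w 0.028782772322370344 0.8872064368188148
F tool [ 1.5 -2.5  0.5] rad 0.1607 phi 209.8 z 0.2697 yaw 7.6339560958586254 t 13.55 w 0.028866820815876684 1.1788958778925007
F tool [ 1.1 -4.6  1.4] rad 0.1606 phi 209.88 z 0.2697 yaw 7.726826893005925 t 13.65 w 0.028579269704613424 1.814953491120832
F tool [ 1.7 -4.9  1.8] rad 0.1606 phi 209.95 z 0.2697 yaw 7.822518739568927 t 13.75 w 0.029158046342835676 2.435931595391594
```

A clear feel event: pad force fell from 2.8 to 0.8 N at 209.4°, just where the hole appeared, then began to build again. I'll ease back to mid-slack and look.

```bash
python3 -m pendant '[[[0,-0.0005,0,0,0,0.15,-0.34],[0,-0.0011,0,0,0,0.3,-0.34],[0,-0.0011,0,0,0,0.3,-0.34]]]' >/dev/null; python3 st.py; python3 cap.py d
python3 - <<'E'
import cv2,numpy as np
f=lambda k:cv2.resize(cv2.imread(f"pics/wrist_{k}.png")[140:300,255:385],None,fx=3,fy=3,interpolation=cv2.INTER_CUBIC)
cv2.imwrite("pics/v9.png",np.hstack([f("c"),f("d")]))
E
```

```text
F tool [ 0.5 -0.2 -0. ] rad 0.1608 phi 209.65 z 0.2698 yaw 7.520913180967429 t 14.05 w 0.028813707377886605 0.0
```

View pics/v9.png

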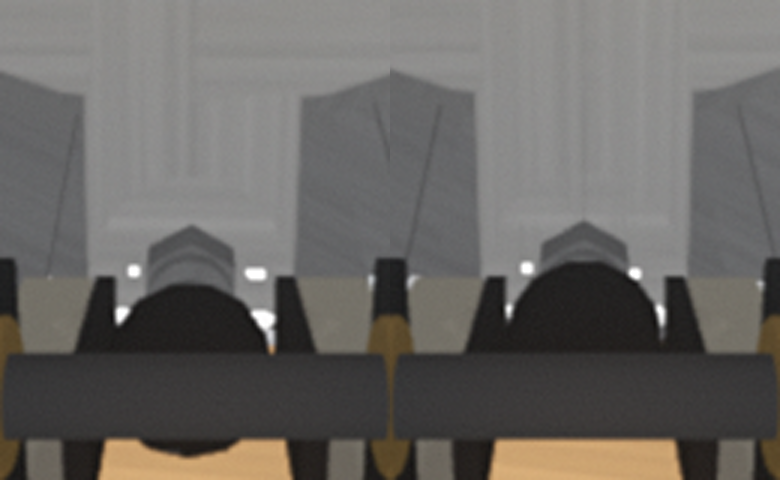

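The knob clearly dropped: its upper edge went from crop y≈285 to 262 and it now hides the nut's collar. I'll check the drop height against projection at 105 and 96 mm.

Run:
```python
from h import *
p=r.camera_params("wrist");R=np.array(p["R"]);t=np.array(p["t"])
def v(phi,h):
    th=np.linspace(0,2*np.pi,90);c=on(phi)
    X=np.array([[c[0]+.014*np.cos(a),c[1]+.014*np.sin(a),h+dz] for a in th for dz in(.011,0)])@R.T+t
    return (X[:,1]/X[:,2]*p["fy"]+p["cy"]).min(),(X[:,1]/X[:,2]*p["fy"]+p["cy"]).max()
for h in(.096,.098,.1,.105): print(h,v(209.3,h))
```

```text
0.096 (np.float64(226.518142538491), np.float64(284.38993532375923))
0.098 (np.float64(227.8231945602474), np.float64(286.42897867622736))
0.1 (np.float64(229.15984125548187), np.float64(288.51843334826333))
0.105 (np.float64(232.64744905661186), np.float64(293.9752792495407))
```

The edge at 227.3 px matches the knob at 96 mm (home), and the relative drop agrees. Letting go and withdrawing straight up.

```bash
python3 -m pendant '[[[0,0,0,0,0,0,0],[0,0,0,0,0,0,0.5],[0,0,0,0,0,0,1],[0,0,0,0,0,0,1],[0,0,0,0,0,0,1]]]' >/dev/null
python3 -m pendant '[[[0,0,0,0,0,0,1],[0,0,-0.01,0,0,0,1],[0,0,-0.03,0,0,0,1],[0,0,-0.06,0,0,0,1],[0,0,-0.1,0,0,0,1]]]' >/dev/null
python3 -m pendant '[[[-0.02,0,-0.02,0,0,0,1],[-0.04,0,-0.04,0,0,0,1],[-0.04,0,-0.04,0,0,0,1],[-0.04,0,-0.04,0,0,0,1]]]'
python3 st.py
python3 - <<'E'
from h import *
import cv2
f=lambda n,x,y,w,h,k:cv2.resize(r.capture(n)[y:y+h,x:x+w,::-1],None,fx=k,fy=k,interpolation=cv2.INTER_CUBIC)
a=f("side",300,165,160,115,4);b=f("wrist",120,80,400,300,1.0)
b=cv2.copyMakeBorder(b,0,0,0,240,cv2.BORDER_CONSTANT)
o=np.vstack([a,b[:140 if 0 else 300,:640]])[:600] if 0 else a
cv2.imwrite("pics/fin.png",a)
E
```

```text
time_s: 15.55
tcp_pos: [0.4497, -0.0862, 0.4108]
eef_rot: [-180.0, -0.1, 7.5]
contact_force: [0.1, 0.2, -0.3]
gripper_width: 0.088
gripper_force: 0.0
F tool [ 0.1 -0.2  0.3] rad 0.2009 phi 209.56 z 0.4108 yaw 7.529755886410947 t 15.55 w 0.08799503312553156 0.0
```

View pics/fin.png

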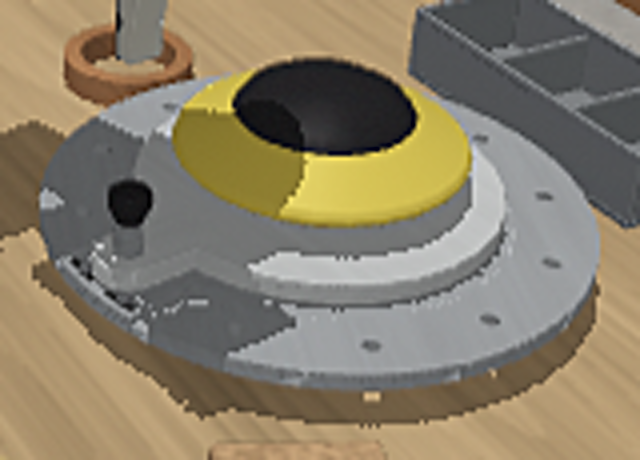

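The final view shows the knob at crop (130,203) over the sector, sitting close on its collar, with the dome centred and the gripper clear. One height check, then I'll hand in.

Run:
```python
from h import *
p=r.camera_params("side");R=np.array(p["R"]);t=np.array(p["t"])
for h in(.096,.105):
    for ph in (208.8,209.2):
        X=R@np.array([*on(ph),h])+t;print(h,ph,"crop px",4*(X[0]/X[2]*p["fx"]+p["cx"]-300),4*(X[1]/X[2]*p["fy"]+p["cy"]-165))
import cv2
a=cv2.imread("pics/fin.png",0)[170:245,95:170];m=(a<35);y,x=np.nonzero(m);print("dark knob",x.min()+95,x.max()+95,y.min()+170,y.max()+170,x.mean()+95,y.mean()+170)
b=cv2.resize(cv2.imread("pics/side0.png")[165:280,300:460],None,fx=4,fy=4,interpolation=cv2.INTER_CUBIC)[:,:,:].min(2)
y,x=np.nonzero(b[50:120,70:140]<35);print("home ref at start",y.min()+50,y.max()+50,y.mean()+50)
for h in(.096,): X=R@np.array([*on(150),h])+t;print("pred start",4*(X[1]/X[2]*p["fy"]+p["cy"]-165))
```

```text
0.096 208.8 crop px 127.9559262509265 202.27185205704586
0.096 209.2 crop px 129.01215935320897 203.08930560518002
0.105 208.8 crop px 128.51849979108692 189.9973451485996
0.105 209.2 crop px 129.57942416541096 190.80943823946757
dark knob 109 151 182 226 129.33135704874834 202.6337285902503
home ref at start 51 101 79.80455547391624
pred start 81.03482776096496
```

The knob's centre is at 202.6 px; 203 is predicted for home and 190 for resting on the plate, so the pin is fully home.

```bash
python3 -c "
from plant import r
print(r.close_job())"
```

```text
the job is handed in; nothing more can be done
None
```

The turntable is indexed two stations anticlockwise, with the pin fully home in the sector hole (found by feel at about 209°), the knob released, the dome untouched, and the job handed in at about 16 s.

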